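# Swap the battery packs on the bench charger

### The job

The battery pack on the grey bench charger is charged: slide it out of the open end of the charger's track and lay it flat in the blue tray on the bench, inside its rim. Then take the flat pack from the bench, enter it into the track from the open end and slide it fully home without forcing it. Leave the other things on the bench where they are.

Things in the scene. Friction and masses are not known exactly. Their poses are not given: they have to be found in the camera images.
- charger: grey charger for slide packs, screwed to the bench, 190 long (x) by 124 wide, in mm; origin on the bench under its middle; x = direction a pack is pushed in, roughly away from the robot; z up. On top runs a straight undercut track (T-slot) along x at y = 0, open only at the end toward the robot. Behind it a housing, x +33 to +94, rises to z = 62. No latch: lips and friction hold a pack
- charger_mouth (a point): middle of the track's open end, on its floor (charger x = -70, z = 22). From here to x = -55 the mouth flares: side walls from 60 apart to 48, lips' underside z = 33. In front the floor goes on as a flat apron, x -95 to -70, at the same height, front edge rounded (5)
- charger_track (a point): middle line of the track on its floor (charger x = -20, z = 22). Floor 48 wide between the side walls; two black lips above it, z 31 to 36, leave a gap of 36. So a pack's foot has 2 mm play each side and 3 mm in height, and cannot be lifted out or put in from above
- charger_stop (a point): middle of the track's closed end, on its floor (charger x = +20, z = 22). A pack's foot stops here: a pack that is home has its origin at charger x = -25, z = 22, pointing along charger x
- full_pack: charged battery pack, black box, about 0.5 kg, at the start home on the charger; four green gauge lights on its tail. Same shape as the flat pack: shell 108 long (x -54 to +54), 62 wide (y), z 17 to 69, flat sides to grip across; foot below. Origin under the middle of the foot, x toward the nose (the charger's closed end), z up
- flat_pack: flat battery pack, black box, about 0.5 kg, on the bench left or right, standing on its foot. Origin under the middle of the foot; x toward its nose, the end that goes in first, roughly away from the robot; z up. Shell 108 long (x -54 to +54), 62 wide (y), z 17 to 69, flat sides to grip across. Red release button and dark gauge on the tail, facing the robot
- flat_pack_nose (a point): nose end of the flat pack's foot, middle of its lower face (pack x = +45). Foot, grey: 90 long (x -45 to +45), 44 wide, z 0 to 6, front edge rounded, front 8 mm only 36 wide. Neck between foot and shell: 30 wide, z 6 to 17, from 12 behind the nose. Shoulder under the tail, x -54 to -48, 58 wide, z 8 to 17: it will not pass the lips, so the pack cannot go in backwards. On the charger the shell rides 3 above the lips
- tray: shallow blue tray on the bench, left or right, loose, 203 (x) by 103 (y) outside, 196 x 96 inside, floor 3 thick, rim at z = 30; origin under its middle. A pack laid in it lengthwise (pack x along tray x) has its shell from z = 20 to 72: fingers that stay above z = 32 clear the rim
- grease_can: brown grease tin, 66 x 66 x 81, standing at the back right; bystander, origin under its middle
- cleaner_can: white aerosol can with red cap, 52 x 52 x 166, standing at the back left; bystander, origin under its middle
- oil: small white drip-oil bottle with green cap, 42 x 42 x 120, standing at the back left; bystander, origin under its middle
- tape_rule: lime tape measure, 54 x 84 x 31, lying at the back right; bystander, origin under its middle
- steel_tumbler: tall brushed-steel cup, 70 x 70 x 159, standing at the left edge of the bench; bystander, origin under its middle
Things that resemble listed ones, but are neither listed nor needed, are in the scene too. Leave any turquoise look-alike of the full_pack alone.

How it is judged (in metres and radians):
On the way, in this order (a step that is already met when the one before it is completed fails the run):
1. the charged pack has been drawn out of the open end of the track (x of full_pack in the frame of charger below -0.12 m), for 0.05 s.
2. the charged pack lies flat in the tray, let go (x of full_pack in the frame of tray between -0.05 and 0.05 m and y of full_pack in the frame of tray between -0.02 and 0.02 m and z of full_pack in the frame of tray below 0.008 m and angle between full_pack's own z axis and vertical below 0.1 rad and contact force between the fingers and full_pack below 0.3 N and linear speed of full_pack below 0.02 m/s), for 0.2 s.
3. the flat pack's foot has entered the track under the lips from the open end (x of flat_pack_nose in the frame of charger between -0.045 and 0.03 m and y of flat_pack_nose in the frame of charger between -0.006 and 0.006 m and z of flat_pack_nose in the frame of charger between 0.016 and 0.028 m), for 0.05 s.
At the end, for the whole second after the job is handed in: The flat pack is in the track under the lips, nose within 4 mm of the closed end, level; the charged pack lies flat on the tray's floor, its middle within 50 mm lengthwise and 20 mm sideways of the tray's middle; both at rest and let go (all of step 2 and contact force between the fingers and flat_pack below 0.3 N and linear speed of flat_pack below 0.02 m/s and y of flat_pack_nose in the frame of charger between -0.006 and 0.006 m and z of flat_pack_nose in the frame of charger between 0.016 and 0.028 m and x of flat_pack_nose in the frame of charger above 0.016 m and angle between flat_pack's own z axis and vertical below 0.06 rad and angle between the x axis of flat_pack and the x axis of charger, either way round below 0.1 rad); the robot touches nothing.
It fails at once if a bystander is moved by more than 40 mm (distance of any of grease_can, cleaner_can, oil, tape_rule, steel_tumbler from where it was at the start of the episode above 0.04 m).
It fails at once if a pack is forced against the charger with more than 80 N (contact force between any of full_pack, flat_pack and charger above 80 N).
It also fails if it takes over 61 s, if anything falls off the work surface, if the arm or the gripper's body presses on something with over 40 N, if the wrist force passes 120 N, or if a joint passes its speed limit or range.

### The arm

A 6-joint arm with a two-finger parallel gripper is mounted at the origin on a cart in front of the work surface, level with it; the furniture and walls round the work are solid. World frame = base frame: x ahead of the robot, y to its left, z up, the work surface at z = 0. Lengths are in m, angles in degrees, forces in N, time in s.
With the tool pointing down it reaches from about 0.325 to 0.75 m from the base axis. Payload 7.6 kg.
Tool frame: the origin (TCP) lies on the centre line of the jaws, within the pads' length; the fingertips stand 14 mm ahead of it and the grasp point (between the pads) lies 5 mm behind it; z points along the fingers, y is the line along which they close (so a half turn about z gives the same grasp; the last joint's range is limited). The gripper opens to 85 mm and grips with 20 to 120 N. Pads are 22 mm wide; open, the fingers measure 114 mm over their backs; the gripper's body (76 mm by 85 mm) begins 54 mm behind the grasp point. The pads swing forward as they close: fully open they stand 13 mm farther back than shut.
Start: joints at [71.259, 2.991, 80.254, -0, 96.75, -4.028], TCP at [0.133, 0.508, 0.215] pointing down, gripper open.
Joint ranges: [-166.34, 166.34], [-52.06, 124.39], [6.96, 135.62], [-60.46, 240.46], [14.63, 156.25], [-167.68, 167.68]. Speed limits (degrees/s): [147.25, 147.25, 172.46, 180, 180, 180].

### API

Orientations are given as a 3x3 rotation matrix whose columns are the frame's x, y, z axes.
In Python, from station import arm gives the robot as it stands.
- The arm moves only by the shell command python3 -m jog 'ROWS' [OPENING] [FORCE]. ROWS is JSON, a list of rows, each an object of numbers: "dx", "dy", "dz": the shift along the tool's x, y, z scaled (see below); "wx", "wy", "wz": the turn, a rotation vector about the tool's x, y, z scaled (see below). A call has 1 to 10 rows; each row shifts and turns the commanded pose from where the row before left it, along the tool's axes as they then stand; what a row does not reach is not made up. The controller multiplies each number of a shift by 100 mm and each number of a turn by 0.5 rad. A row lasts 1/10 s, in which the tool goes at most 50 mm and 8.59 degrees, less where a joint would pass 70% of its speed; a pose out of reach is approached as far as the arm can. A call with a number of a shift or a turn outside -1 to 1 is refused whole. A call with a gripper value outside its range is refused whole. OPENING is the opening, from 0 (shut) to 1 (fully open), set as the call begins (- or left out, the last holds). The fingers move at their own pace and stop on an object; FORCE is the grip in N (left out, the last holds). Time passes only in rows, so rows that do not move let the fingers close. It gives the time, the measured TCP pose, the force, the opening and the grip force at its end, in the units of the state.
- arm.get_obs(): the state, without advancing time (a new reading comes with each control period).
- arm.grab_frame(name): name is "scene" or "top" or "wrist"; returns a dict with "color" (480x640x3 uint8, red, green, blue), "fov_y" (degrees; the focal length in pixels is half the picture's height over the tangent of half this angle, whatever the lens; pixels are square), "cx", "cy" (the principal point, pixels), "R" (3x3) and "t" (3): a world point X has camera coordinates R X + t; the wrist camera has in their place "hand_eye" (4x4, takes a point from camera to tool coordinates, whose origin is the TCP and whose axes are the flange's). Camera axes: x right, y down, z forward; pixel columns grow to the right and rows downward; lengths in m; the calibration is good to about 2 mm. The wrist camera is an equidistant fisheye: a pixel r from the principal point sees the ray r / f radians off the axis. A picture is of the moment at which its call begins: read the wrist's pose just before it. There is no depth.
- arm.close_job(): hands the job in; it is judged then, once.
The state is a dict: "time": time; "q": joint angles; "joint_vel": joint speeds; "effort": joint torques, N m; "position": TCP position; "orientation": TCP orientation; "ft_force": force on the tool from outside, world axes, zero at the start; "wrist_torque": the same for the moment, N m; "gripper_width": finger opening in m; "finger_force": force on a finger pad.
Only numpy, scipy, OpenCV 4.12 (cv2) and the standard library are available. Lean on these libraries where they do the work, as an engineer would, in place of code of your own. Each camera call takes 0.05 s, during which the arm holds its last target. There are 200 camera calls.

## Working session

There is one attempt and no reset: what is moved stays moved. The work goes in short steps, Python scripts to look and compute and a shell command to move; the robot and the scene stay as the last step left them, time stands still between calls to the robot, and variables do not carry over. Pictures are saved under pics/ and viewed, at most 10 in all, crops included, and the job is handed in when it is done.

```bash
mkdir -p pics; ls; cat > h.py <<'E'
import numpy as np, cv2, json
from station import arm
def cal(f):
    return (240/np.tan(np.radians(f["fov_y"])/2),f["cx"],f["cy"])
def ray(f,u,v,z):
    F,cx,cy=cal(f);R=np.array(f["R"]);t=np.array(f["t"])
    d=R.T@np.array([(u-cx)/F,(v-cy)/F,1]);c=-R.T@t
    return c+d*(z-c[2])/d[2]
def proj(f,X):
    F,cx,cy=cal(f);p=np.array(f["R"])@np.array(X)+np.array(f["t"])
    return np.array([cx+F*p[0]/p[2],cy+F*p[1]/p[2]])
E
python3 - <<'E'
from h import *
import pickle
o=arm.get_obs();print({k:np.round(v,3).tolist() for k,v in o.items()})
for n in("scene","top"):
    f=arm.grab_frame(n);pickle.dump(f,open(n+".pkl","wb"));cv2.imwrite(f"pics/{n}0.png",f["color"][:,:,::-1])
    print(n,f["fov_y"],f["cx"],f["cy"],-np.array(f["R"]).T@np.array(f["t"]))
    print(np.round(f["R"],2).tolist())
E
```

```text
pics
{'time': 0.0, 'q': [71.258, 3.028, 80.314, 0.001, 96.75, -4.028], 'joint_vel': [0.001, 0.077, -0.021, 0.074, -0.105, -0.056], 'effort': [-0.0, -38.166, -36.02, -0.0, 0.006, 0.0], 'position': [0.133, 0.507, 0.214], 'orientation': [[-0.967, 0.254, -0.001], [0.254, 0.967, -0.002], [0.0, -0.002, -1.0]], 'ft_force': [-0.585, -0.537, -0.195], 'wrist_torque': [-0.003, -0.039, 0.019], 'finger_force': 0.0, 'gripper_width': 0.085}
scene 54.51075976594941 310.11769089884365 242.7788968105161 [ 0.20660548 -0.49280299  0.94091663]
[[0.83, -0.56, 0.0], [-0.44, -0.65, -0.61], [0.35, 0.51, -0.79]]
top 43.33444396615211 329.67125402711855 235.84788132108105 [0.34059137 0.0692417  1.54809178]
[[0.02, -1.0, 0.01], [-0.99, -0.02, -0.16], [0.16, -0.01, -0.99]]
```

View pics/scene0.png

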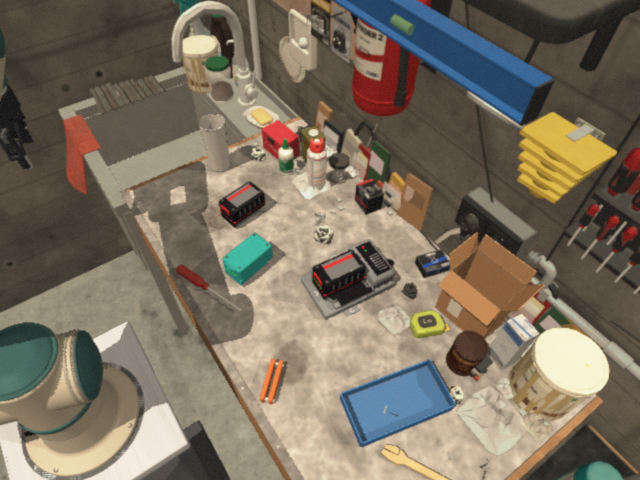

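View pics/top0.png

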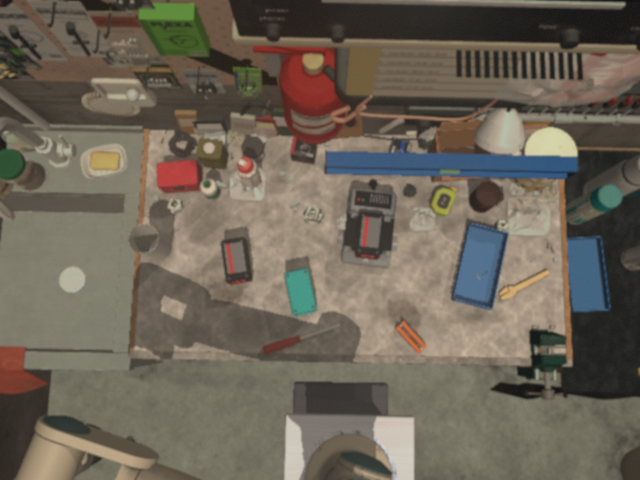

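Candidates:
- **Full pack:** black pack on the charger, top (370,235). The turquoise block at (300,291) is the decoy.
- **Flat pack:** black pack at left, top (236,260). The small dark box at the back (303,150) is something else.
- **Tray:** blue tray on the bench, top (480,265). A second blue tray at (588,273) is off the bench.

I'll check these in close crops.

```bash
python3 - <<'E'
from h import *
import pickle
f=pickle.load(open("top.pkl","rb"));im=f["color"][:,:,::-1]
c=cv2.resize(im[180:320,215:405],None,fx=4.2,fy=4.2,interpolation=cv2.INTER_CUBIC);cv2.imwrite("pics/c1.png",c)
s=pickle.load(open("scene.pkl","rb"));i2=s["color"][:,:,::-1]
c=cv2.resize(i2[170:320,210:410],None,fx=4,fy=4,interpolation=cv2.INTER_CUBIC);cv2.imwrite("pics/c2.png",c)
h=cv2.cvtColor(im,cv2.COLOR_BGR2HSV)
m=cv2.inRange(h,(100,90,50),(120,255,255));m[:, :440]=0;m[:,520:]=0;m[:215]=0;m[320:]=0
p=cv2.findNonZero(cv2.morphologyEx(m,cv2.MORPH_OPEN,np.ones((3,3))))
r=cv2.minAreaRect(p);print(r)
b=np.array([ray(f,u,v,.03) for u,v in cv2.boxPoints(r)]);print(b.round(4),b.mean(0))
E
```

```text
((478.5352783203125, 263.3411560058594), (36.76970672607422, 74.84099578857422), 12.52880859375)
[[ 0.447  -0.2506  0.03  ]
 [ 0.6345 -0.295   0.03  ]
 [ 0.6156 -0.3866  0.03  ]
 [ 0.4288 -0.3404  0.03  ]] [ 0.53148033 -0.31816185  0.03      ]
```

View pics/c1.png

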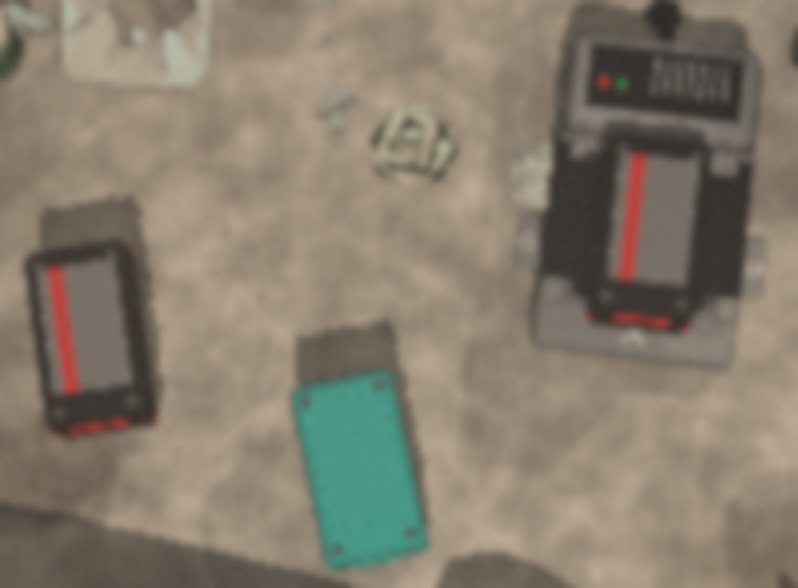

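View pics/c2.png

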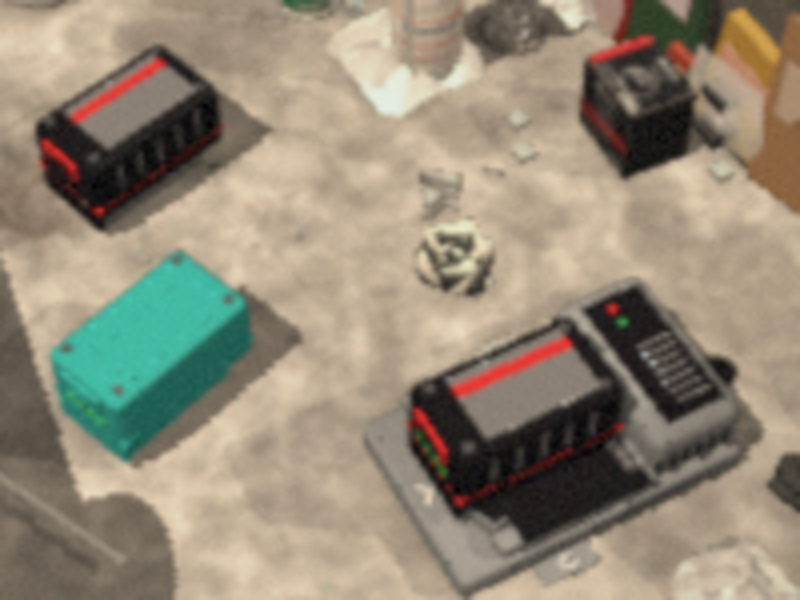

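Both choices are confirmed: the pack on the charger has green lights at c2 (430,450), and the left black pack has a dark gauge at c2 (60,165). The turquoise block is the decoy. Next I'll fit poses from the corners read in both views.

```bash
cat > fit.py <<'E'
from h import *
import pickle
from scipy.optimize import least_squares
T=pickle.load(open("top.pkl","rb"));S=pickle.load(open("scene.pkl","rb"))
t=lambda u,v:(T,(215+u/4.2,180+v/4.2)); s=lambda u,v:(S,(210+u/4,170+v/4))
def fit(obs,g):
    def w(p,P):
        c,n=np.cos(p[2]),np.sin(p[2]);return [p[0]+c*P[0]-n*P[1],p[1]+n*P[0]+c*P[1],P[2]]
    F=lambda p:np.concatenate([proj(f,w(p,P))-uv for (f,uv),P in obs])
    r=least_squares(F,g,loss="soft_l1",x_scale=[.01,.01,.05]);print(r.x[:2].round(4),np.degrees(r.x[2]).round(2));print(F(r.x).reshape(-1,2).round(1).tolist())
def pk(z,*cl):
    cs=[(.054,.031,z),(.054,-.031,z),(-.054,-.031,z),(-.054,.031,z)]
    return list(zip(cl,cs*2))
if __name__=="__main__":
    full=pk(.091,t(610,138),t(708,143),t(690,322),t(594,315),s(568,322),s(622,380),s(458,455),s(412,382))
    flat=pk(.069,t(28,256),t(132,243),t(157,415),t(50,428),s(160,47),s(218,92),s(97,172),s(38,130))
    for k in (4,): 
        fit(full,[.5,-.05,0]);fit(full[:4],[.5,-.05,0]);fit(full[4:],[.5,-.05,0])
        fit(flat,[.5,.2,0]);fit(flat[:4],[.5,.2,0]);fit(flat[4:],[.5,.2,0])
    tr=[(t(0,0),0)]
E
python3 fit.py
```

```text
[ 0.5917 -0.0382] -5.17
[[-0.4, -2.4], [1.3, -0.9], [1.4, -0.3], [-1.1, -1.4], [-1.2, -3.5], [0.2, 1.5], [-0.9, 2.8], [-3.4, 0.3]]
[ 0.5888 -0.0377] -3.99
[[-1.1, -1.0], [0.6, -0.0], [1.7, 0.7], [-0.9, 0.1]]
[ 0.5953 -0.0375] -5.43
[[-0.0, -4.3], [1.3, 0.6], [0.2, 1.7], [-2.2, -0.7]]
[0.5247 0.2871] 10.13
[[0.3, -1.5], [0.4, -2.2], [0.4, -0.2], [0.8, 0.6], [-0.7, -1.4], [0.3, -0.5], [-2.4, 1.5], [-2.9, -1.1]]
[0.5227 0.2882] 9.92
[[-0.1, -0.7], [0.0, -1.4], [-0.1, 0.6], [0.2, 1.4]]
[0.5269 0.2831] 11.86
[[0.1, -1.0], [1.6, -0.4], [-0.1, 2.3], [-1.3, -0.0]]
```

```bash
python3 -m jog '[{"wz":-0.17},{"wz":-0.17},{"dx":-0.35,"dy":-0.35},{"dx":-0.35,"dy":-0.35},{"dx":-0.35,"dy":-0.35},{"dx":-0.35,"dy":-0.35},{"dx":-0.35,"dy":-0.35},{"dx":-0.35,"dy":-0.35},{"dx":-0.35,"dy":-0.35},{"dx":-0.35,"dy":-0.35}]' 1 60
python3 -m jog '[{"dx":-0.35,"dy":-0.35},{"dx":-0.35,"dy":-0.35},{"dx":-0.35,"dy":-0.35},{"dx":-0.3,"dy":-0.35},{"dx":-0.3,"dy":-0.35},{"dx":-0.25,"dy":-0.35},{}]'
python3 - <<'E'
from h import *
import pickle
o=arm.get_obs();f=arm.grab_frame("wrist");f["o"]=o;pickle.dump(f,open("w1.pkl","wb"))
cv2.imwrite("pics/w1.png",f["color"][:,:,::-1]);print(o["position"],o["orientation"],f["fov_y"],f["cx"],f["cy"],f["hand_eye"])
E
```

```text
[0.13322228 0.50751872 0.21445475] [[-9.67214154e-01  2.53961763e-01 -4.50937908e-04]
 [ 2.53962143e-01  9.67213250e-01 -1.32646823e-03]
 [ 9.92809090e-05 -1.39750001e-03 -9.99999019e-01]] 65.70646984690485 322.1705329780737 237.88361770566706 [[ 2.71530969e-04 -9.45472410e-01 -3.25702084e-01  8.47151205e-02]
 [ 9.99999156e-01  6.70531822e-04 -1.11279177e-03 -6.94685018e-04]
 [ 1.27050753e-03 -3.25701507e-01  9.45471794e-01 -1.57568148e-01]
 [ 0.00000000e+00  0.00000000e+00  0.00000000e+00  1.00000000e+00]]schema error: expected keys dx, dy, dz, wx, wy, wz
schema error: expected keys dx, dy, dz, wx, wy, wz
```

View pics/w1.png

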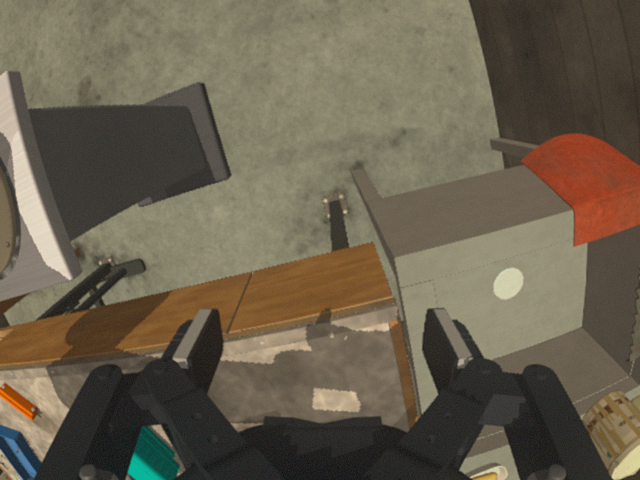

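The move was refused because every row needs all six keys. The wrist picture only shows the floor at the start pose. I'll retry with full rows.

```bash
python3 -m jog '[{"dx":0,"dy":0,"dz":0,"wx":0,"wy":0,"wz":-0.17},{"dx":0,"dy":0,"dz":0,"wx":0,"wy":0,"wz":-0.17},{"dx":-0.35,"dy":-0.35,"dz":0,"wx":0,"wy":0,"wz":0},{"dx":-0.35,"dy":-0.35,"dz":0,"wx":0,"wy":0,"wz":0},{"dx":-0.35,"dy":-0.35,"dz":0,"wx":0,"wy":0,"wz":0},{"dx":-0.35,"dy":-0.35,"dz":0,"wx":0,"wy":0,"wz":0},{"dx":-0.35,"dy":-0.35,"dz":0,"wx":0,"wy":0,"wz":0},{"dx":-0.35,"dy":-0.35,"dz":0,"wx":0,"wy":0,"wz":0},{"dx":-0.35,"dy":-0.35,"dz":0,"wx":0,"wy":0,"wz":0},{"dx":-0.35,"dy":-0.35,"dz":0,"wx":0,"wy":0,"wz":0}]' 1 60
python3 -m jog '[{"dx":-0.35,"dy":-0.35,"dz":0,"wx":0,"wy":0,"wz":0},{"dx":-0.35,"dy":-0.35,"dz":0,"wx":0,"wy":0,"wz":0},{"dx":-0.35,"dy":-0.35,"dz":0,"wx":0,"wy":0,"wz":0},{"dx":-0.3,"dy":-0.35,"dz":0,"wx":0,"wy":0,"wz":0},{"dx":-0.3,"dy":-0.35,"dz":0,"wx":0,"wy":0,"wz":0},{"dx":-0.2,"dy":-0.35,"dz":0,"wx":0,"wy":0,"wz":0},{"dx":0,"dy":0,"dz":0,"wx":0,"wy":0,"wz":0},{"dx":0,"dy":0,"dz":0,"wx":0,"wy":0,"wz":0}]'
python3 - <<'E'
from h import *
import pickle
o=arm.get_obs();f=arm.grab_frame("wrist");f["o"]=o;pickle.dump(f,open("w1.pkl","wb"))
cv2.imwrite("pics/w2.png",f["color"][:,:,::-1]);print(o["position"],o["orientation"])
E
```

```text
time: 1.15
position: [0.3888, 0.2028, 0.2152]
orientation: [[-0.996, 0.087, 0.0], [0.087, 0.996, 0.0], [-0.0, 0.0, -1.0]]
ft_force: [-0.1, 1.0, -0.1]
gripper_width: 0.0852
finger_force: 0.0
time: 1.95
position: [0.554, -0.0211, 0.2145]
orientation: [[-0.996, 0.088, -0.001], [0.088, 0.996, 0.001], [0.001, 0.0, -1.0]]
ft_force: [-0.9, 0.2, 0.8]
gripper_width: 0.0852
finger_force: 0.0
[ 0.55397413 -0.02114027  0.21448994] [[-9.96098061e-01  8.82425286e-02 -1.38149647e-03]
 [ 8.82418126e-02  9.96098919e-01  5.71071417e-04]
 [ 1.42649992e-03  4.46937379e-04 -9.99998883e-01]]
```

View pics/w2.png

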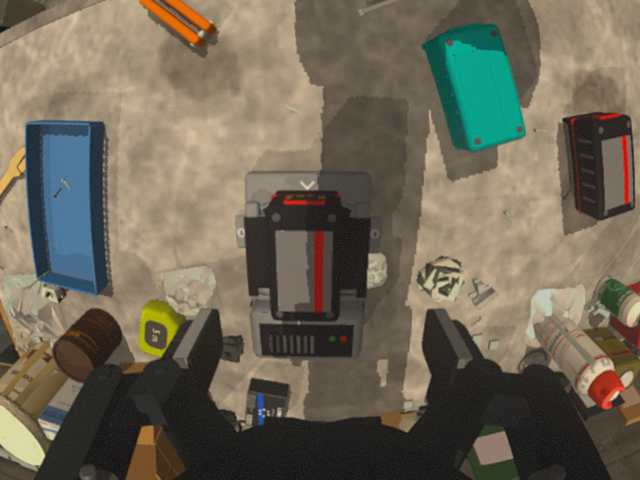

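The wrist picture shows the charger at (310,265), the tray at (68,205), the turquoise decoy at (475,85) and the flat pack at (603,165). One enlarged crop of the charger and tray comes next.

```bash
python3 - <<'E'
from h import *
import pickle
f=pickle.load(open("w1.pkl","rb"));im=f["color"][:,:,::-1]
a=cv2.resize(im[160:370,235:385],None,fx=2.85,fy=2.85,interpolation=cv2.INTER_CUBIC)
b=cv2.resize(im[110:300,20:120],None,fx=3,fy=3,interpolation=cv2.INTER_CUBIC)
o=np.zeros((600,a.shape[1]+b.shape[1],3),np.uint8);o[:a.shape[0],:a.shape[1]]=a[:600];o[:b.shape[0],a.shape[1]:]=b
print(a.shape,b.shape);cv2.imwrite("pics/c3.png",o)
E
```

```text
(598, 428, 3) (570, 300, 3)
```

View pics/c3.png

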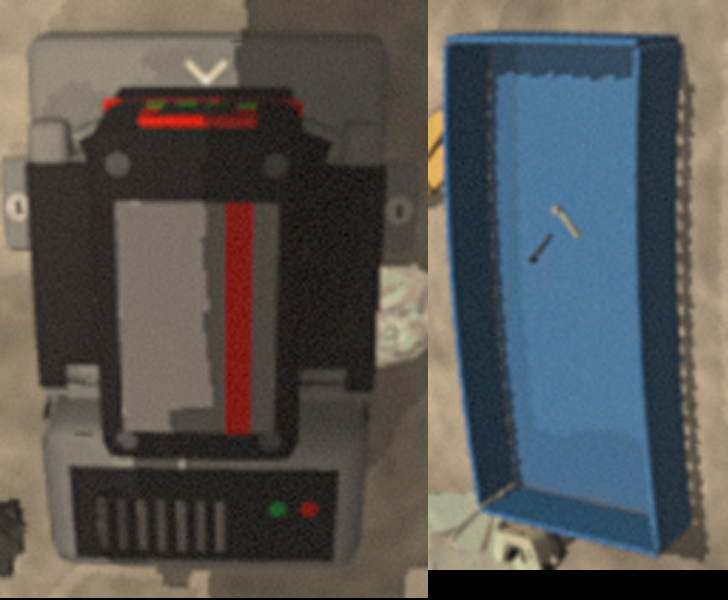

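```bash
cat >> h.py <<'E'
def wray(f,u,v,z):
    o=f["o"];F=240/np.tan(np.radians(f["fov_y"])/2);a=np.array([u-f["cx"],v-f["cy"]]);r=np.hypot(*a);th=r/F
    H=np.array(f["hand_eye"]);d=np.r_[a/max(r,1e-9)*np.sin(th),np.cos(th)]
    Ro=np.array(o["orientation"]);d=Ro@H[:3,:3]@d;c=Ro@H[:3,3]+np.array(o["position"])
    return c+d*(z-c[2])/d[2]
E
python3 - <<'E'
from h import *
import pickle
f=pickle.load(open("w1.pkl","rb"))
g=lambda u,v,z:wray(f,235+u/2.85,160+v/2.85,z)
k=lambda u,v,z:wray(f,20+(u-428)/3,110+v/3,z)
def L(n,P):print(n,[p[:2].round(4).tolist() for p in P],"mid",np.mean(P,0)[:2].round(4))
L("apron",[g(30,38,.02),g(388,38,.02)]);L("arrow",[g(206,82,.022)])
L("lipsF",[g(30,165,.036),g(385,165,.036)]);L("lipsR",[g(40,385,.036),g(375,388,.036)])
L("houseR",[g(65,562,.062),g(357,562,.062)])
L("packnose",[g(108,457,.091),g(297,457,.091)]);L("packside",[g(104,200,.091),g(299,200,.091)]);L("packtail",[g(104,130,.091),g(300,130,.091)])
L("labF",[g(115,202,.091),g(280,202,.091)]);L("labR",[g(122,433,.091),g(275,433,.091)])
T=[k(446,37,.03),k(680,37,.03),k(660,553,.03),k(481,512,.03)];L("tray",T)
E
```

```text
apron [[0.5175, -0.0933], [0.5287, 0.0274]] mid [ 0.5231 -0.033 ]
arrow [[0.5383, -0.035]] mid [ 0.5383 -0.035 ]
lipsF [[0.5579, -0.0957], [0.5685, 0.0221]] mid [ 0.5632 -0.0368]
lipsR [[0.6399, -0.1054], [0.6512, 0.0151]] mid [ 0.6456 -0.0452]
houseR [[0.7008, -0.1024], [0.7091, 0.0039]] mid [ 0.7049 -0.0493]
packnose [[0.6388, -0.0734], [0.6435, -0.0148]] mid [ 0.6412 -0.0441]
packside [[0.5556, -0.0628], [0.5604, -0.0084]] mid [ 0.558  -0.0356]
packtail [[0.5355, -0.0602], [0.5404, -0.0066]] mid [ 0.5379 -0.0334]
labF [[0.5564, -0.0598], [0.5605, -0.0137]] mid [ 0.5585 -0.0367]
labR [[0.6305, -0.0677], [0.6342, -0.0209]] mid [ 0.6323 -0.0443]
tray [[0.4172, -0.3507], [0.4428, -0.2355], [0.6339, -0.2988], [0.6124, -0.3969]] mid [ 0.5266 -0.3205]
```

```bash
python3 -m jog '[{"dx":-0.365,"dy":-0.15,"dz":0.1,"wx":0,"wy":0,"wz":0},{"dx":0,"dy":0,"dz":0.4,"wx":0,"wy":0,"wz":0},{"dx":0,"dy":0,"dz":0.4,"wx":0,"wy":0,"wz":0},{"dx":0,"dy":0,"dz":0.3,"wx":0,"wy":0,"wz":0},{"dx":0,"dy":0,"dz":0.23,"wx":0,"wy":0,"wz":0},{"dx":0,"dy":0,"dz":0,"wx":0,"wy":0,"wz":0},{"dx":0,"dy":0,"dz":0,"wx":0,"wy":0,"wz":0}]'
python3 -m jog '[{"dx":0,"dy":0,"dz":0,"wx":0,"wy":0,"wz":0},{"dx":0,"dy":0,"dz":0,"wx":0,"wy":0,"wz":0},{"dx":0,"dy":0,"dz":0,"wx":0,"wy":0,"wz":0},{"dx":0,"dy":0,"dz":0,"wx":0,"wy":0,"wz":0},{"dx":0,"dy":0,"dz":0,"wx":0,"wy":0,"wz":0},{"dx":0,"dy":0,"dz":0,"wx":0,"wy":0,"wz":0}]' 0 50
```

```text
time: 2.7
position: [0.5892, -0.0377, 0.0732]
orientation: [[-0.996, 0.085, 0.001], [0.085, 0.996, 0.0], [-0.001, 0.0, -1.0]]
ft_force: [0.1, 0.1, 0.8]
gripper_width: 0.0854
finger_force: 0.0
time: 3.3
position: [0.5908, -0.039, 0.075]
orientation: [[-0.996, 0.087, 0.005], [0.087, 0.996, -0.001], [-0.005, -0.0, -1.0]]
ft_force: [0.1, 0.5, 8.9]
gripper_width: 0.0001
finger_force: 4.2
```

The fingers closed to zero width, so I'll look before doing anything else.

```bash
python3 - <<'E'
from h import *
import pickle
o=arm.get_obs();print({k:np.round(v,3).tolist() for k,v in o.items()})
f=arm.grab_frame("scene");w=arm.grab_frame("wrist")
a=cv2.resize(f["color"][200:340,280:440,::-1],(457,400),interpolation=cv2.INTER_CUBIC);b=cv2.resize(w["color"][100:480,140:500,::-1],(343,362))
m=np.zeros((400,800,3),np.uint8);m[:,:457]=a;m[:362,457:]=b;cv2.imwrite("pics/c4.png",m)
E
```

```text
{'time': 3.3, 'q': [-7.353, 18.375, 79.097, 0.009, 82.234, -92.373], 'joint_vel': [-0.044, 0.014, 0.058, -0.14, 0.021, 0.058], 'effort': [-0.023, -42.152, -30.266, -0.014, 0.013, 0.0], 'position': [0.591, -0.039, 0.075], 'orientation': [[-0.996, 0.087, 0.005], [0.087, 0.996, -0.001], [-0.005, -0.0, -1.0]], 'ft_force': [0.086, 0.502, 8.864], 'wrist_torque': [-0.002, -0.012, 0.012], 'finger_force': 4.191, 'gripper_width': 0.0}
```

View pics/c4.png

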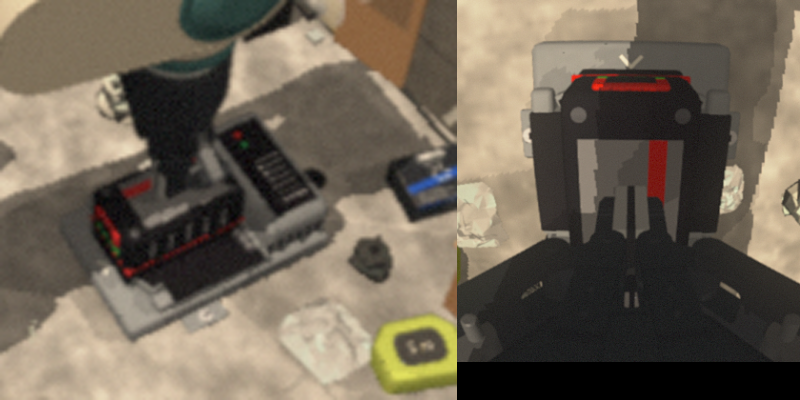

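```bash
python3 - <<'E'
from h import *
import pickle
S=pickle.load(open("scene.pkl","rb"));f=pickle.load(open("w1.pkl","rb"))
for z in(.04,.061,.091,.105):print(z,proj(S,[.591,-.039,z]))
H=np.linalg.inv(np.array(f["hand_eye"]));F=240/np.tan(np.radians(f["fov_y"])/2)
def wp(P):
    c=H[:3,:3]@P+H[:3,3];r=np.hypot(c[0],c[1]);return np.array([f["cx"],f["cy"]])+c[:2]/r*np.arctan2(r,c[2])*F
for z in(-.02,0,.014,.03):print("shut",z,wp(np.array([0.011,0,z])),"open",wp(np.array([0.011,.0425,z])))
E
```

```text
0.04 [336.53348959 279.18876015]
0.061 [336.96064949 274.09822775]
0.091 [337.59467132 266.54248904]
0.105 [337.90060893 262.89658196]
shut -0.02 [323.94227012 297.70841497] open [423.03696115 296.31582874]
shut 0 [323.80423455 277.49981679] open [412.92713285 276.77508453]
shut 0.014 [323.72224781 265.67912161] open [406.88921091 265.25394764]
shut 0.03 [323.64046602 254.01741972] open [400.84391408 253.82679558]
```

The fingertips rest on top of the pack. Both views put the real tips about 16 mm behind the reported TCP when shut, not 14 mm ahead. I'll apply about a −30 mm correction, so the grip needs TCP z near 0.035. First I'll lift and open, then go down deeper.

```bash
python3 -m jog '[{"dx":0,"dy":0,"dz":-0.2,"wx":0,"wy":0,"wz":0},{"dx":0,"dy":0,"dz":-0.1,"wx":0,"wy":0,"wz":0},{"dx":0,"dy":0.0,"dz":0,"wx":0,"wy":0,"wz":0},{"dx":0,"dy":0,"dz":0,"wx":0,"wy":0,"wz":0},{"dx":0,"dy":0,"dz":0,"wx":0,"wy":0,"wz":0},{"dx":0,"dy":0,"dz":0,"wx":0,"wy":0,"wz":0}]' 1 50
python3 -m jog '[{"dx":0,"dy":0,"dz":0.2,"wx":0,"wy":0,"wz":0},{"dx":0,"dy":0,"dz":0.15,"wx":0,"wy":0,"wz":0},{"dx":0,"dy":0,"dz":0,"wx":0,"wy":0,"wz":0},{"dx":0,"dy":0,"dz":0,"wx":0,"wy":0,"wz":0}]'
```

```text
time: 4.0
position: [0.5887, -0.0387, 0.1012]
orientation: [[-0.996, 0.087, -0.002], [0.087, 0.996, 0.0], [0.002, 0.0, -1.0]]
ft_force: [-0.1, 0.3, -0.1]
gripper_width: 0.085
finger_force: 0.0
time: 4.4
position: [0.5889, -0.0387, 0.0668]
orientation: [[-0.996, 0.087, -0.001], [0.087, 0.996, 0.0], [0.001, 0.0, -1.0]]
ft_force: [0.8, -0.3, 1.1]
gripper_width: 0.0855
finger_force: 0.0
```

```bash
python3 -m jog '[{"dx":0,"dy":0,"dz":0.07,"wx":0,"wy":0,"wz":0},{"dx":0,"dy":0,"dz":0.05,"wx":0,"wy":0,"wz":0},{"dx":0,"dy":0,"dz":0,"wx":0,"wy":0,"wz":0},{"dx":0,"dy":0,"dz":0,"wx":0,"wy":0,"wz":0}]'
```

```text
time: 4.8
position: [0.5892, -0.0387, 0.0552]
orientation: [[-0.996, 0.087, -0.0], [0.087, 0.996, 0.0], [0.0, 0.0, -1.0]]
ft_force: [-0.6, 0.2, 0.6]
gripper_width: 0.0855
finger_force: 0.0
```

No contact, so the fingers straddle the pack. I'll continue down and grip.

```bash
python3 -m jog '[{"dx":0,"dy":0,"dz":0.1,"wx":0,"wy":0,"wz":0},{"dx":0,"dy":0,"dz":0.08,"wx":0,"wy":0,"wz":0},{"dx":0,"dy":0,"dz":0,"wx":0,"wy":0,"wz":0}]'
python3 -m jog '[{"dx":0,"dy":0,"dz":0,"wx":0,"wy":0,"wz":0},{"dx":0,"dy":0,"dz":0,"wx":0,"wy":0,"wz":0},{"dx":0,"dy":0,"dz":0,"wx":0,"wy":0,"wz":0},{"dx":0,"dy":0,"dz":0,"wx":0,"wy":0,"wz":0}]' 0 50
```

```text
time: 5.1
position: [0.588, -0.0386, 0.0351]
orientation: [[-0.996, 0.087, -0.003], [0.087, 0.996, 0.0], [0.003, 0.0, -1.0]]
ft_force: [0.3, 0.0, -0.1]
gripper_width: 0.0853
finger_force: 0.0
time: 5.5
position: [0.5895, -0.039, 0.0377]
orientation: [[-0.996, 0.087, 0.001], [0.087, 0.996, -0.0], [-0.001, -0.0, -1.0]]
ft_force: [1.1, -1.7, 1.5]
gripper_width: 0.0611
finger_force: 56.5
```

```bash
python3 -m jog '[{"dx":0.05,"dy":0,"dz":0,"wx":0,"wy":0,"wz":0},{"dx":0.1,"dy":0,"dz":0,"wx":0,"wy":0,"wz":0},{"dx":0.1,"dy":0,"dz":0,"wx":0,"wy":0,"wz":0}]'
```

```text
time: 5.8
position: [0.5646, -0.0364, 0.0377]
orientation: [[-0.996, 0.087, 0.002], [0.087, 0.996, 0.0], [-0.002, 0.0, -1.0]]
ft_force: [2.8, -0.7, -0.7]
gripper_width: 0.0615
finger_force: 56.5
```

```bash
python3 -m jog '[{"dx":0.15,"dy":0,"dz":0,"wx":0,"wy":0,"wz":0},{"dx":0.2,"dy":0,"dz":0,"wx":0,"wy":0,"wz":0},{"dx":0.2,"dy":0,"dz":0,"wx":0,"wy":0,"wz":0},{"dx":0.2,"dy":0,"dz":0,"wx":0,"wy":0,"wz":0},{"dx":0.15,"dy":0,"dz":0,"wx":0,"wy":0,"wz":0},{"dx":0,"dy":0,"dz":0,"wx":0,"wy":0,"wz":0}]'
```

```text
time: 6.4
position: [0.472, -0.0282, 0.0359]
orientation: [[-0.996, 0.086, -0.004], [0.086, 0.996, 0.001], [0.004, 0.0, -1.0]]
ft_force: [0.1, -0.6, -5.0]
gripper_width: 0.0613
finger_force: 56.1
```

```bash
python3 -m jog '[{"dx":0,"dy":0,"dz":-0.3,"wx":0,"wy":0,"wz":0},{"dx":0,"dy":0,"dz":-0.3,"wx":0,"wy":0,"wz":0.15},{"dx":0,"dy":0,"dz":0,"wx":0,"wy":0,"wz":0.145},{"dx":-0.18,"dy":-0.38,"dz":0,"wx":0,"wy":0,"wz":0},{"dx":-0.18,"dy":-0.38,"dz":0,"wx":0,"wy":0,"wz":0},{"dx":-0.18,"dy":-0.38,"dz":0,"wx":0,"wy":0,"wz":0},{"dx":-0.18,"dy":-0.38,"dz":0,"wx":0,"wy":0,"wz":0},{"dx":-0.18,"dy":-0.38,"dz":0,"wx":0,"wy":0,"wz":0},{"dx":-0.18,"dy":-0.38,"dz":0,"wx":0,"wy":0,"wz":0},{"dx":-0.16,"dy":-0.38,"dz":0,"wx":0,"wy":0,"wz":0}]'
python3 -m jog '[{"dx":0,"dy":0,"dz":0,"wx":0,"wy":0,"wz":0},{"dx":0,"dy":0,"dz":0,"wx":0,"wy":0,"wz":0},{"dx":0,"dy":0,"dz":0,"wx":0,"wy":0,"wz":0}]'
python3 - <<'E'
from h import *
f=arm.grab_frame("wrist");f2=arm.grab_frame("top")
m=np.hstack([cv2.resize(f["color"][:,:,::-1],(533,400)),cv2.resize(f2["color"][200:334,425:514,::-1],(266,400),interpolation=cv2.INTER_CUBIC)]);cv2.imwrite("pics/w3.png",m)
E
```

```text
time: 7.4
position: [0.5333, -0.3177, 0.0954]
orientation: [[-0.973, 0.232, -0.002], [0.232, 0.973, 0.002], [0.002, 0.001, -1.0]]
ft_force: [-0.0, 0.4, -5.3]
gripper_width: 0.0613
finger_force: 58.5
time: 7.7
position: [0.5332, -0.3152, 0.096]
orientation: [[-0.973, 0.231, -0.002], [0.231, 0.973, 0.002], [0.002, 0.001, -1.0]]
ft_force: [0.7, 0.8, -5.8]
gripper_width: 0.0609
finger_force: 59.1
```

View pics/w3.png

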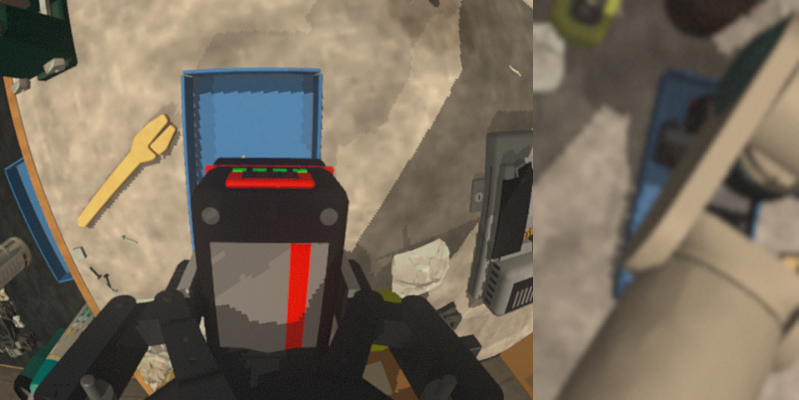

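The pack hangs over the tray and is roughly aligned. The tray's near rim corners are at w3 (182,70) and (322,70), full-size (218,84) and (386,84). I'll measure the sideways offset from them.

```bash
python3 - <<'E'
from h import *
import pickle
f=pickle.load(open("w1.pkl","rb"));f["o"]=arm.get_obs();o=f["o"];R=np.array(o["orientation"]);p=np.array(o["position"]);print(p)
for u,v,z in[(182,71,.03),(322,71,.03),(192,245,.03),(321,150,.03),(185,110,.03),(193,330,.14)]:
    X=wray(f,u*1.2,v*1.2,z);print(u,v,X.round(4),(R.T@(X-p)).round(4))
E
```

```text
[ 0.53355777 -0.31508787  0.09688087]
182 71 [ 0.4166 -0.3526  0.03  ] [ 0.105  -0.0636  0.0669]
322 71 [ 0.4414 -0.2548  0.03  ] [0.1036 0.0373 0.067 ]
192 245 [ 0.5514 -0.3856  0.03  ] [-0.0337 -0.0645  0.0668]
321 150 [ 0.4982 -0.2676  0.03  ] [0.0453 0.038  0.0669]
185 110 [ 0.4454 -0.3579  0.03  ] [ 0.0759 -0.062   0.0669]
193 330 [ 0.5491 -0.3588  0.14  ] [-0.0251 -0.0389 -0.0432]
```

```bash
python3 -m jog '[{"dx":0.02,"dy":-0.13,"dz":0,"wx":0,"wy":0,"wz":0},{"dx":0,"dy":0,"dz":0.25,"wx":0,"wy":0,"wz":0},{"dx":0,"dy":0,"dz":0.25,"wx":0,"wy":0,"wz":0},{"dx":0,"dy":0,"dz":0.15,"wx":0,"wy":0,"wz":0},{"dx":0,"dy":0,"dz":0.07,"wx":0,"wy":0,"wz":0},{"dx":0,"dy":0,"dz":0,"wx":0,"wy":0,"wz":0},{"dx":0,"dy":0,"dz":0,"wx":0,"wy":0,"wz":0}]'
```

```text
time: 8.5
position: [0.5292, -0.329, 0.0265]
orientation: [[-0.973, 0.232, 0.002], [0.232, 0.973, -0.001], [-0.002, -0.001, -1.0]]
ft_force: [0.0, -0.6, -4.7]
gripper_width: 0.0615
finger_force: 59.0
```

```bash
python3 -m jog '[{"dx":0,"dy":0,"dz":0.04,"wx":0,"wy":0,"wz":0},{"dx":0,"dy":0,"dz":0.03,"wx":0,"wy":0,"wz":0},{"dx":0,"dy":0,"dz":0,"wx":0,"wy":0,"wz":0},{"dx":0,"dy":0,"dz":0,"wx":0,"wy":0,"wz":0}]'
```

```text
time: 8.9
position: [0.5289, -0.3288, 0.0188]
orientation: [[-0.973, 0.232, 0.001], [0.232, 0.973, -0.001], [-0.001, -0.0, -1.0]]
ft_force: [1.3, -1.3, -3.7]
gripper_width: 0.0614
finger_force: 59.2
```

```bash
python3 -m jog '[{"dx":0,"dy":0,"dz":0.02,"wx":0,"wy":0,"wz":0},{"dx":0,"dy":0,"dz":0,"wx":0,"wy":0,"wz":0},{"dx":0,"dy":0,"dz":0,"wx":0,"wy":0,"wz":0}]'
```

```text
time: 9.2
position: [0.529, -0.3288, 0.0187]
orientation: [[-0.973, 0.232, 0.002], [0.232, 0.973, -0.001], [-0.002, -0.0, -1.0]]
ft_force: [-4.2, 2.1, 8.0]
gripper_width: 0.0612
finger_force: 60.5
```

```bash
python3 -m jog '[{"dx":0,"dy":0,"dz":0,"wx":0,"wy":0,"wz":0},{"dx":0,"dy":0,"dz":0,"wx":0,"wy":0,"wz":0},{"dx":0,"dy":0,"dz":0,"wx":0,"wy":0,"wz":0},{"dx":0,"dy":0,"dz":0,"wx":0,"wy":0,"wz":0},{"dx":0,"dy":0,"dz":0,"wx":0,"wy":0,"wz":0},{"dx":0,"dy":0,"dz":-0.1,"wx":0,"wy":0,"wz":0},{"dx":0,"dy":0,"dz":-0.3,"wx":0,"wy":0,"wz":0},{"dx":0,"dy":0,"dz":-0.4,"wx":0,"wy":0,"wz":0},{"dx":0,"dy":0,"dz":-0.5,"wx":0,"wy":0,"wz":0},{"dx":0,"dy":0,"dz":-0.5,"wx":0,"wy":0,"wz":0}]' 1
python3 -m jog '[{"dx":0,"dy":0,"dz":0,"wx":0,"wy":0,"wz":0},{"dx":0,"dy":0,"dz":0,"wx":0,"wy":0,"wz":0},{"dx":0,"dy":0,"dz":0,"wx":0,"wy":0,"wz":0}]'
python3 - <<'E'
from h import *
import pickle
o=arm.get_obs();f=arm.grab_frame("wrist");f["o"]=o;pickle.dump(f,open("w2.pkl","wb"))
cv2.imwrite("pics/w4.png",f["color"][:,:,::-1])
E
```

```text
time: 10.2
position: [0.5281, -0.3282, 0.1987]
orientation: [[-0.973, 0.232, 0.0], [0.232, 0.973, 0.0], [-0.0, 0.0, -1.0]]
ft_force: [-0.5, -1.1, -0.8]
gripper_width: 0.0857
finger_force: 0.0
time: 10.5
position: [0.528, -0.3282, 0.195]
orientation: [[-0.973, 0.232, -0.002], [0.232, 0.973, 0.001], [0.002, 0.001, -1.0]]
ft_force: [0.1, 0.3, -0.1]
gripper_width: 0.0853
finger_force: 0.0
```

```bash
python3 -m jog '[{"dx":0.11,"dy":0.46,"dz":0,"wx":0,"wy":0,"wz":0},{"dx":0.11,"dy":0.46,"dz":0,"wx":0,"wy":0,"wz":0},{"dx":0.11,"dy":0.46,"dz":0,"wx":0,"wy":0,"wz":0},{"dx":0.11,"dy":0.46,"dz":0,"wx":0,"wy":0,"wz":0},{"dx":0.11,"dy":0.46,"dz":0,"wx":0,"wy":0,"wz":0},{"dx":0.11,"dy":0.46,"dz":0,"wx":0,"wy":0,"wz":0},{"dx":0.11,"dy":0.46,"dz":0,"wx":0,"wy":0,"wz":0},{"dx":0.11,"dy":0.46,"dz":0,"wx":0,"wy":0,"wz":0},{"dx":0.11,"dy":0.46,"dz":0,"wx":0,"wy":0,"wz":0},{"dx":0.11,"dy":0.46,"dz":0,"wx":0,"wy":0,"wz":0}]'
python3 -m jog '[{"dx":0.12,"dy":0.46,"dz":0,"wx":0,"wy":0,"wz":0},{"dx":0.12,"dy":0.46,"dz":0,"wx":0,"wy":0,"wz":0},{"dx":0.12,"dy":0.45,"dz":0,"wx":0,"wy":0,"wz":0},{"dx":0,"dy":0,"dz":0,"wx":0,"wy":0,"wz":-0.205},{"dx":0,"dy":0,"dz":0,"wx":0,"wy":0,"wz":-0.205},{"dx":0,"dy":0,"dz":0,"wx":0,"wy":0,"wz":-0.205},{"dx":0,"dy":0,"dz":0,"wx":0,"wy":0,"wz":-0.205},{"dx":0,"dy":0,"dz":0,"wx":0,"wy":0,"wz":0},{"dx":0,"dy":0,"dz":0,"wx":0,"wy":0,"wz":0}]'
python3 - <<'E'
from h import *
import pickle
o=arm.get_obs();f=arm.grab_frame("wrist");f["o"]=o;pickle.dump(f,open("w3.pkl","wb"))
c=f["color"][100:340,180:460,::-1].copy();cv2.imwrite("pics/w5.png",cv2.resize(c,(700,600),interpolation=cv2.INTER_CUBIC))
h=cv2.cvtColor(f["color"],cv2.COLOR_RGB2HSV);m=cv2.inRange(h,(0,0,90),(179,60,255))
print(o["position"],o["orientation"])
# predicted pixel -> use red stripe centroid: 
r=cv2.inRange(h,(0,150,80),(8,255,255))|cv2.inRange(h,(172,150,80),(179,255,255))
n,l,s,ce=cv2.connectedComponentsWithStats(r)
for i in range(1,n):
    if s[i,4]>60:print(s[i].tolist(),ce[i].round(1),wray(f,*ce[i],.069).round(4))
E
```

```text
time: 11.55
position: [0.5273, 0.1463, 0.1947]
orientation: [[-0.973, 0.232, -0.003], [0.232, 0.973, -0.0], [0.002, -0.001, -1.0]]
ft_force: [0.4, -0.5, 0.4]
gripper_width: 0.0853
finger_force: 0.0
time: 12.45
position: [0.5247, 0.2859, 0.1951]
orientation: [[-0.985, -0.172, -0.002], [-0.172, 0.985, -0.001], [0.002, -0.0, -1.0]]
ft_force: [0.0, 0.1, -0.1]
gripper_width: 0.0852
finger_force: 0.0
[0.52473843 0.28589482 0.195059  ] [[-9.85080003e-01 -1.72087769e-01 -1.78539803e-03]
 [-1.72086604e-01  9.85081509e-01 -7.88282752e-04]
 [ 1.89441641e-03 -4.69278492e-04 -9.99998095e-01]]
[306, 150, 46, 7, 235] [328.3 153.7] [0.4695 0.2802 0.069 ]
[339, 182, 10, 90, 873] [343.4 225.6] [0.5239 0.3022 0.069 ]
[383, 370, 54, 63, 2205] [405.9 397.1] [0.6947 0.4035 0.069 ]
```

```bash
python3 -m jog '[{"dx":0.03,"dy":0.04,"dz":0.4,"wx":0,"wy":0,"wz":0},{"dx":0,"dy":0,"dz":0.45,"wx":0,"wy":0,"wz":0},{"dx":0,"dy":0,"dz":0.35,"wx":0,"wy":0,"wz":0},{"dx":0,"dy":0,"dz":0.25,"wx":0,"wy":0,"wz":0},{"dx":0,"dy":0,"dz":0.1,"wx":0,"wy":0,"wz":0},{"dx":0,"dy":0,"dz":0,"wx":0,"wy":0,"wz":0},{"dx":0,"dy":0,"dz":0,"wx":0,"wy":0,"wz":0}]'
```

```text
time: 13.2
position: [0.5223, 0.2899, 0.0429]
orientation: [[-0.985, -0.174, 0.002], [-0.174, 0.985, 0.001], [-0.002, 0.001, -1.0]]
ft_force: [0.3, -0.1, 0.0]
gripper_width: 0.0857
finger_force: 0.0
```

```bash
python3 -m jog '[{"dx":0,"dy":0,"dz":0.08,"wx":0,"wy":0,"wz":0},{"dx":0,"dy":0,"dz":0.04,"wx":0,"wy":0,"wz":0},{"dx":0,"dy":0,"dz":0,"wx":0,"wy":0,"wz":0}]'
python3 -m jog '[{"dx":0,"dy":0,"dz":0.1,"wx":0,"wy":0,"wz":0},{"dx":0,"dy":0,"dz":0.06,"wx":0,"wy":0,"wz":0},{"dx":0,"dy":0,"dz":0,"wx":0,"wy":0,"wz":0}]'
python3 -m jog '[{"dx":0,"dy":0,"dz":0,"wx":0,"wy":0,"wz":0},{"dx":0,"dy":0,"dz":0,"wx":0,"wy":0,"wz":0},{"dx":0,"dy":0,"dz":0,"wx":0,"wy":0,"wz":0},{"dx":0,"dy":0,"dz":0,"wx":0,"wy":0,"wz":0},{"dx":0,"dy":0,"dz":0,"wx":0,"wy":0,"wz":0}]' 0 50
```

```text
time: 13.5
position: [0.5212, 0.2894, 0.0288]
orientation: [[-0.985, -0.175, -0.001], [-0.175, 0.985, -0.0], [0.001, -0.0, -1.0]]
ft_force: [-0.7, 0.5, -0.2]
gripper_width: 0.0853
finger_force: 0.0
time: 13.8
position: [0.5205, 0.2891, 0.0116]
orientation: [[-0.985, -0.175, -0.002], [-0.175, 0.985, -0.001], [0.003, -0.001, -1.0]]
ft_force: [-0.6, -1.3, -0.3]
gripper_width: 0.0855
finger_force: 0.0
time: 14.3
position: [0.5217, 0.2899, 0.0137]
orientation: [[-0.985, -0.175, 0.001], [-0.175, 0.985, 0.001], [-0.001, 0.001, -1.0]]
ft_force: [0.6, 3.8, 2.1]
gripper_width: 0.0612
finger_force: 56.6
```

```bash
python3 -m jog '[{"dx":0,"dy":0,"dz":-0.3,"wx":0,"wy":0,"wz":0},{"dx":0,"dy":0,"dz":-0.4,"wx":0,"wy":0,"wz":0},{"dx":0,"dy":0,"dz":-0.4,"wx":0,"wy":0,"wz":0.18},{"dx":0,"dy":0,"dz":0,"wx":0,"wy":0,"wz":0.18},{"dx":0,"dy":0,"dz":0,"wx":0,"wy":0,"wz":0.17},{"dx":0.04,"dy":-0.4,"dz":0,"wx":0,"wy":0,"wz":0},{"dx":0.04,"dy":-0.4,"dz":0,"wx":0,"wy":0,"wz":0},{"dx":0.04,"dy":-0.4,"dz":0,"wx":0,"wy":0,"wz":0},{"dx":0.04,"dy":-0.4,"dz":0,"wx":0,"wy":0,"wz":0}]'
python3 -m jog '[{"dx":0.04,"dy":-0.4,"dz":0,"wx":0,"wy":0,"wz":0},{"dx":0.04,"dy":-0.4,"dz":0,"wx":0,"wy":0,"wz":0},{"dx":0.04,"dy":-0.4,"dz":0,"wx":0,"wy":0,"wz":0},{"dx":0.04,"dy":-0.4,"dz":0,"wx":0,"wy":0,"wz":0},{"dx":0,"dy":0,"dz":0,"wx":0,"wy":0,"wz":0},{"dx":0,"dy":0,"dz":0,"wx":0,"wy":0,"wz":0},{"dx":0,"dy":0,"dz":0,"wx":0,"wy":0,"wz":0}]'
python3 - <<'E'
from h import *
P=[]
for i in range(3):
    o=arm.get_obs();P.append(o["position"]);arm.grab_frame("top")
p=np.mean(P,0);R=np.array(o["orientation"]);d=np.array([.460,-.0272,.06])-p
print(p,np.ptp(P,0),np.degrees(np.arctan2(R[1,1],R[0,1])),(R.T@d*10).round(3))
E
```

```text
time: 15.2
position: [0.4896, 0.1297, 0.1214]
orientation: [[-0.996, 0.089, -0.004], [0.089, 0.996, -0.001], [0.003, -0.002, -1.0]]
ft_force: [2.2, -0.7, -6.1]
gripper_width: 0.0611
finger_force: 59.0
time: 15.9
position: [0.4605, -0.0258, 0.1224]
orientation: [[-0.996, 0.089, -0.002], [0.089, 0.996, 0.0], [0.002, 0.0, -1.0]]
ft_force: [-0.6, 0.5, -6.5]
gripper_width: 0.0611
finger_force: 59.8
[ 0.46067633 -0.02563163  0.12253904] [0.00029972 0.0003425  0.00034438] 84.96870662350084 [ 0.005 -0.016  0.625]
```

```bash
python3 -m jog '[{"dx":0,"dy":-0.015,"dz":0.3,"wx":0,"wy":0,"wz":0},{"dx":0,"dy":0,"dz":0.3,"wx":0,"wy":0,"wz":0},{"dx":0,"dy":0,"dz":0.2,"wx":0,"wy":0,"wz":0},{"dx":0,"dy":0,"dz":0.04,"wx":0,"wy":0,"wz":0},{"dx":0,"dy":0,"dz":0,"wx":0,"wy":0,"wz":0},{"dx":0,"dy":0,"dz":0,"wx":0,"wy":0,"wz":0}]'
python3 - <<'E'
from h import *
P=[]
for i in range(4):
    o=arm.get_obs();P.append(o["position"]);f=arm.grab_frame("scene" if i<3 else "wrist")
    if i==2:s=f
p=np.mean(P,0);print(p,np.ptp(P,0),o["ft_force"])
a=cv2.resize(s["color"][220:330,260:400,::-1],(509,400),interpolation=cv2.INTER_CUBIC);b=cv2.resize(f["color"][100:480,180:457,::-1],(291,400))
cv2.imwrite("pics/c5.png",np.hstack([a,b]))
E
```

```text
time: 16.65
position: [0.4619, -0.0277, 0.0406]
orientation: [[-0.996, 0.089, 0.002], [0.089, 0.996, -0.0], [-0.002, -0.0, -1.0]]
ft_force: [0.0, 0.1, -7.0]
gripper_width: 0.0614
finger_force: 59.6
[ 0.46191162 -0.02781208  0.04066264] [0.00021612 0.00015107 0.00024812] [ 0.26201882  0.35364414 -5.76031456]
```

View pics/c5.png

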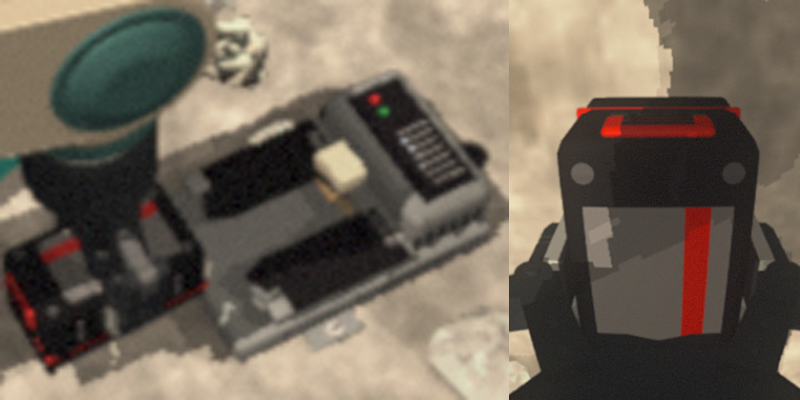

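The pack is in line with the track mouth. The pack sits at the left and the track's gap starts at c5 (215,260). I'll move over the apron and feel for its floor.

```bash
python3 -m jog '[{"dx":-0.15,"dy":0,"dz":0,"wx":0,"wy":0,"wz":0},{"dx":-0.15,"dy":0,"dz":0.02,"wx":0,"wy":0,"wz":0},{"dx":0,"dy":0,"dz":0.01,"wx":0,"wy":0,"wz":0},{"dx":0,"dy":0,"dz":0,"wx":0,"wy":0,"wz":0},{"dx":0,"dy":0,"dz":0,"wx":0,"wy":0,"wz":0}]'
python3 -m jog '[{"dx":0,"dy":0,"dz":0.01,"wx":0,"wy":0,"wz":0},{"dx":0,"dy":0,"dz":0,"wx":0,"wy":0,"wz":0},{"dx":0,"dy":0,"dz":0,"wx":0,"wy":0,"wz":0}]'
```

```text
time: 17.35
position: [0.4903, -0.0305, 0.0362]
orientation: [[-0.996, 0.089, -0.0], [0.089, 0.996, 0.0], [0.0, 0.0, -1.0]]
ft_force: [0.5, 0.1, -6.6]
gripper_width: 0.0615
finger_force: 59.8
time: 17.65
position: [0.4907, -0.0305, 0.0357]
orientation: [[-0.996, 0.089, 0.0], [0.089, 0.996, 0.0], [-0.0, 0.0, -1.0]]
ft_force: [-4.0, 1.5, 0.4]
gripper_width: 0.0614
finger_force: 60.3
```

```bash
python3 -m jog '[{"dx":-0.05,"dy":0,"dz":-0.005,"wx":0,"wy":0,"wz":0},{"dx":-0.1,"dy":0,"dz":0,"wx":0,"wy":0,"wz":0},{"dx":-0.1,"dy":0,"dz":0,"wx":0,"wy":0,"wz":0},{"dx":0,"dy":0,"dz":0,"wx":0,"wy":0,"wz":0}]'
python3 -m jog '[{"dx":-0.1,"dy":0,"dz":0,"wx":0,"wy":0,"wz":0},{"dx":-0.1,"dy":0,"dz":0,"wx":0,"wy":0,"wz":0},{"dx":0,"dy":0,"dz":0,"wx":0,"wy":0,"wz":0}]'
```

```text
time: 18.05
position: [0.5172, -0.0329, 0.0356]
orientation: [[-0.996, 0.089, 0.001], [0.089, 0.996, -0.0], [-0.001, 0.0, -1.0]]
ft_force: [1.7, 0.0, -2.6]
gripper_width: 0.0611
finger_force: 60.3
time: 18.35
position: [0.5367, -0.0346, 0.0357]
orientation: [[-0.996, 0.089, 0.001], [0.089, 0.996, -0.0], [-0.001, 0.0, -1.0]]
ft_force: [2.7, -0.7, -4.3]
gripper_width: 0.0613
finger_force: 60.1
```

```bash
python3 -m jog '[{"dx":-0.1,"dy":0,"dz":0,"wx":0,"wy":0,"wz":0},{"dx":-0.1,"dy":0,"dz":0,"wx":0,"wy":0,"wz":0},{"dx":-0.1,"dy":0,"dz":0,"wx":0,"wy":0,"wz":0},{"dx":-0.1,"dy":0,"dz":0,"wx":0,"wy":0,"wz":0},{"dx":0,"dy":0,"dz":0,"wx":0,"wy":0,"wz":0}]'
python3 -m jog '[{"dx":-0.04,"dy":0,"dz":0,"wx":0,"wy":0,"wz":0},{"dx":-0.03,"dy":0,"dz":0,"wx":0,"wy":0,"wz":0},{"dx":0,"dy":0,"dz":0,"wx":0,"wy":0,"wz":0}]'
python3 -m jog '[{"dx":-0.02,"dy":0,"dz":0,"wx":0,"wy":0,"wz":0},{"dx":-0.02,"dy":0,"dz":0,"wx":0,"wy":0,"wz":0},{"dx":0,"dy":0,"dz":0,"wx":0,"wy":0,"wz":0}]'
```

```text
time: 18.85
position: [0.5763, -0.0382, 0.0358]
orientation: [[-0.996, 0.089, 0.002], [0.089, 0.996, -0.0], [-0.002, 0.0, -1.0]]
ft_force: [3.3, -0.1, -1.6]
gripper_width: 0.0613
finger_force: 60.4
time: 19.15
position: [0.5825, -0.0387, 0.0358]
orientation: [[-0.996, 0.089, 0.0], [0.089, 0.996, 0.0], [-0.0, 0.0, -1.0]]
ft_force: [-2.1, -0.2, -0.7]
gripper_width: 0.0615
finger_force: 60.5
time: 19.45
position: [0.5866, -0.0391, 0.0357]
orientation: [[-0.996, 0.089, 0.0], [0.089, 0.996, 0.0], [-0.0, 0.0, -1.0]]
ft_force: [-3.3, 0.8, -1.0]
gripper_width: 0.0612
finger_force: 60.5
```

```bash
python3 -m jog '[{"dx":-0.02,"dy":0,"dz":0,"wx":0,"wy":0,"wz":0},{"dx":0,"dy":0,"dz":0,"wx":0,"wy":0,"wz":0},{"dx":0,"dy":0,"dz":0,"wx":0,"wy":0,"wz":0}]'|sed -n '2p;4p'
python3 -m jog '[{"dx":-0.015,"dy":0,"dz":0,"wx":0,"wy":0,"wz":0},{"dx":0,"dy":0,"dz":0,"wx":0,"wy":0,"wz":0}]'|sed -n '2p;4p'
```

```text
position: [0.5886, -0.0393, 0.0358]
ft_force: [-2.8, -0.3, -0.7]
position: [0.5899, -0.0394, 0.0357]
ft_force: [-4.6, 0.9, 1.2]
```

```bash
python3 -m jog '[{"dx":-0.015,"dy":0,"dz":0,"wx":0,"wy":0,"wz":0},{"dx":0,"dy":0,"dz":0,"wx":0,"wy":0,"wz":0}]'|sed -n '2p;4p'
python3 -m jog '[{"dx":-0.015,"dy":0,"dz":0,"wx":0,"wy":0,"wz":0},{"dx":0,"dy":0,"dz":0,"wx":0,"wy":0,"wz":0}]'|sed -n '2p;4p'
```

```text
position: [0.5902, -0.0394, 0.0359]
ft_force: [-11.6, 0.5, 5.6]
position: [0.5905, -0.0394, 0.0361]
ft_force: [-18.8, 1.6, 11.3]
```

The force rises at x≈0.590, so the pack is against the stop. I'll relax, release and lift.

```bash
python3 -m jog '[{"dx":0.015,"dy":0,"dz":0,"wx":0,"wy":0,"wz":0},{"dx":0,"dy":0,"dz":0,"wx":0,"wy":0,"wz":0}]'|sed -n '2p;4p'
python3 -m jog '[{"dx":0,"dy":0,"dz":0,"wx":0,"wy":0,"wz":0},{"dx":0,"dy":0,"dz":0,"wx":0,"wy":0,"wz":0},{"dx":0,"dy":0,"dz":0,"wx":0,"wy":0,"wz":0},{"dx":0,"dy":0,"dz":0,"wx":0,"wy":0,"wz":0},{"dx":0,"dy":0,"dz":0,"wx":0,"wy":0,"wz":0},{"dx":0,"dy":0,"dz":-0.1,"wx":0,"wy":0,"wz":0},{"dx":0,"dy":0,"dz":-0.3,"wx":0,"wy":0,"wz":0},{"dx":0,"dy":0,"dz":-0.5,"wx":0,"wy":0,"wz":0},{"dx":0,"dy":0,"dz":-0.5,"wx":0,"wy":0,"wz":0},{"dx":0.4,"dy":0.15,"dz":-0.3,"wx":0,"wy":0,"wz":0}]' 1
python3 -m jog '[{"dx":0,"dy":0,"dz":0,"wx":0,"wy":0,"wz":0},{"dx":0,"dy":0,"dz":0,"wx":0,"wy":0,"wz":0},{"dx":0,"dy":0,"dz":0,"wx":0,"wy":0,"wz":0}]'
python3 - <<'E'
from h import *
import pickle
o=arm.get_obs();f=arm.grab_frame("wrist");f["o"]=o
cv2.imwrite("pics/w6.png",f["color"][:,:,::-1])
f1=pickle.load(open("w1.pkl","rb"))
def red(g,z,x0):
    h=cv2.cvtColor(g["color"],cv2.COLOR_RGB2HSV);r=cv2.inRange(h,(0,150,60),(8,255,255))|cv2.inRange(h,(172,150,60),(179,255,255))
    n,l,s,c=cv2.connectedComponentsWithStats(r)
    for i in range(1,n):
        if s[i,4]>60:print(s[i].tolist(),wray(g,*c[i],z).round(4), end=" ")
    print()
red(f1,.091,0);red(f,.091,0);
w=pickle.load(open("w2.pkl","rb"));red(w,.072,0)
h=cv2.cvtColor(w["color"],cv2.COLOR_RGB2HSV);m=cv2.inRange(h,(100,90,40),(120,255,255));m[:,:150]=0;m[:,500:]=0
for v in (40,60,80,100,120,150):
    x=np.where(m[v])[0]
    if len(x):
        R=np.array(w["o"]["orientation"]);print(v,[(R.T@(wray(w,u,v,.03)-w["o"]["position"])).round(4)[:2] for u in(x.min(),x.max())])
E
```

```text
position: [0.5902, -0.0394, 0.0358]
ft_force: [-10.6, 1.4, 5.4]
time: 21.55
position: [0.557, -0.0231, 0.2092]
orientation: [[-0.996, 0.091, 0.007], [0.091, 0.996, -0.001], [-0.007, -0.0, -1.0]]
ft_force: [0.7, 0.9, 0.4]
gripper_width: 0.0855
finger_force: 0.0
time: 21.85
position: [0.5543, -0.022, 0.2032]
orientation: [[-0.996, 0.089, -0.002], [0.089, 0.996, 0.0], [0.002, 0.0, -1.0]]
ft_force: [0.0, -0.5, -0.7]
gripper_width: 0.0857
finger_force: 0.0
[592, 113, 30, 7, 130] [0.4707 0.2473 0.091 ] [621, 135, 8, 70, 334] [0.5211 0.2781 0.091 ] [283, 198, 43, 7, 230] [ 0.5347 -0.0348  0.091 ] [314, 231, 10, 82, 774] [ 0.5938 -0.0288  0.091 ] [628, 282, 12, 12, 81] [0.6563 0.3279 0.091 ] [614, 325, 19, 18, 65] [0.7182 0.3341 0.091 ] [633, 325, 7, 23, 94] [0.7327 0.3626 0.091 ] [588, 370, 37, 40, 856] [0.8101 0.3337 0.091 ] 
[16, 173, 30, 7, 126] [ 0.4777 -0.2876  0.091 ] [30, 198, 12, 70, 354] [ 0.5321 -0.2988  0.091 ] [270, 198, 43, 7, 73] [ 0.5294 -0.048   0.091 ] [282, 202, 44, 9, 276] [ 0.5361 -0.0355  0.091 ] [315, 237, 10, 84, 801] [ 0.595  -0.0285  0.091 ] [622, 330, 18, 17, 102] [0.7202 0.337  0.091 ] [594, 376, 37, 40, 882] [0.8138 0.3376 0.091 ] 
[300, 154, 45, 7, 241] [ 0.4769 -0.3174  0.072 ] [331, 187, 12, 90, 885] [ 0.536  -0.3194  0.072 ] 
100 [array([ 0.0983, -0.05  ]), array([0.0984, 0.0501])]
120 [array([ 0.0808, -0.0503]), array([0.0809, 0.0495])]
150 [array([ 0.0545, -0.05  ]), array([0.0546, 0.0501])]
```

```bash
python3 -c "
from station import arm
print(arm.close_job())"
```

```text
the job is handed in; nothing more can be done
None
```

I laid the charged pack in the blue tray and slid the flat pack home against the charger's stop with under 20 N at the wrist; both were released and the job was handed in at about 22 s, with no verdict returned.

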